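# Put the craft supplies back in their places

## Task

Tidy the craft board: stand the cup upright wholly on the cork coaster, stand the glue bottle in the round aluminium can, lay the tape roll flat over the pin of its stand, and set the wooden box the right way up, flat and lengthwise, in the steel tray. Set each down, do not drop it, and leave the ink jar and the scissors where they are.

Things in the scene. Friction and masses are not known exactly. Their poses are not given: they have to be found in the camera images.
- cup: White ceramic cup without a handle, loose, upright, empty. 65 mm tall, outside diameter 54 mm from 30 mm up to the rim (50 mm at the foot), wall 3 mm, about 0.14 kg. Origin: centre of its underside; z up.
- glue_bottle: White plastic glue bottle with a pointed black nozzle, loose, upright. Round body 42 mm in diameter up to 66 mm, then tapering; 92 mm tall with the nozzle; about 0.1 kg. Origin: centre of its underside; z up.
- tape_roll: Roll of off-white masking tape lying flat, loose. Outside diameter 54 mm, hole diameter 28 mm, 24 mm high, about 0.06 kg. Origin: centre of its underside, on the axis of the hole; z up.
- wood_box: Closed pale wooden box with a dark seam under its lid (the lid does not open), loose. 60 mm long (x), 36 mm wide (y), 45 mm tall (z), about 0.07 kg. Origin: centre of its underside.
- coaster: Flat round cork coaster with a dark wooden rim, fixed to the board: 86 mm in diameter, 5 mm thick. Place of the cup. Origin: centre of its underside; its top is 5 mm above that.
- can_holder: Low open round aluminium can, fixed to the board: outside diameter 72 mm, inside 66 mm, 28 mm tall, floor 4 mm thick. Place of the glue bottle. Origin: centre of its underside; z up.
- tape_stand: Round wooden base 76 mm in diameter and 12 mm thick with an upright steel pin 10 mm in diameter standing 30 mm above the base at its middle (top at 42 mm), fixed to the board. Place of the tape roll. Origin: centre of the underside of the base, on the pin's axis.
- box_tray: Low rectangular dark steel tray, open on top, fixed to the board: outside 90 mm long (x) by 66 mm wide (y), 12 mm tall, walls and floor 4 mm thick (inside 82 by 58 mm, 8 mm deep). Place of the wooden box. Origin: centre of its underside.
- ink_jar: Bystander: round amber ink jar with a black cap, 50 mm in diameter, 60 mm tall, standing loose on the table to the left of the brown board (the board, 4 mm thick, carries all the other things but the scissors). Origin: centre of its underside.
- scissors: Bystander: scissors with grey finger loops lying loose and flat on the table to the right of the brown board, about 140 mm long, 76 mm wide over the loops and 10 mm high; x along the blades. Origin: under the pivot.
Mind the look-alikes: they are no part of the job. Of the things that look like the wood_box, the larger one is meant. Leave any red look-alike of the cup alone.

How it is judged:
By the outcome, as a careful person would: the job done as asked, in the order asked, and still so for the second after the job is handed in, with the robot touching nothing.
It also fails if it takes over 109 s, if anything falls off the work surface, if the arm or the gripper's body presses on something with over 40 N, if the wrist force passes 120 N, or if a joint passes its speed limit or range.

## Robot

A 6-joint arm with a two-finger parallel gripper is mounted at the origin on the work surface. World frame = base frame: x ahead of the robot, y to its left, z up, the work surface at z = 0. Lengths are in m, angles in rad, forces in N, time in s.
With the tool pointing down it reaches from about 0.375 to 0.9 m from the base axis. Payload 3.1 kg.
Tool frame: the origin (TCP) lies midway between the tips of the shut fingers; the grasp point (between the pads) lies 19 mm behind it; z points along the fingers, y is the line along which they close (so a half turn about z gives the same grasp; the last joint's range is limited). The gripper opens to 87 mm and grips with 3 to 60 N. Pads are 19 mm wide; open, the fingers measure 117 mm over their backs; the gripper's body (75 mm by 190 mm) begins 51 mm behind the grasp point.
Start: joints at [0.954, 0.527, 1.433, -0, 1.181, -0.178], TCP at [0.265, 0.566, 0.223] pointing down, gripper open.
Joint ranges: [-3.08, 3.08], [-0.75, 2.2], [0.22, 2.44], [-1.43, 4.57], [0, 2.65], [-2.85, 2.85]. Speed limits (rad/s): [2.79, 2.79, 3.14, 3.14, 3.14, 3.14].

## Interface

Orientations are given as a unit quaternion [x, y, z, w].
In Python, from rig import get_obs, cams, job gives the robot as it stands.
- The arm moves only by the tool servo_tool, never from a script. Its argument "moves" is text: rows parted by semicolons, each of 5 numbers parted by spaces: the shift along the tool's x, y, z in m, then the turn about the tool's z in degrees, then the finger opening in m, from 0 to 0.087. In form: dx dy dz spin claw; .... A call has 1 to 10 rows; each row is the pose to reach, as a shift and turn from the pose commanded when the call began, along the tool's axes at that moment; what a row does not reach only later rows make up. A row lasts 1/12 s, in which the tool goes at most 41.7 mm and 7.16 degrees, less where a joint would pass 70% of its speed; a pose out of reach is approached as far as the arm can. A call with a gripper value outside its range is refused whole. The fingers move at their own pace and stop on an object; "grip_force" is the grip in N (left out, the last holds). Time passes only in rows, so rows that repeat a pose let the fingers close. It gives the time, the measured TCP pose, the force, the opening and the grip force at its end, in the units of the state.
- get_obs(): the state, without advancing time (a new reading comes with each control period).
- cams.camera(name): name is "scene" or "side" or "wrist"; returns the picture (400x640x3 uint8, blue, green, red); there is no depth.
- cams.camera_model(name): a dict with "fx", "fy", "cx", "cy" (pixels), "R" (3x3) and "t" (3): a world point X has camera coordinates R X + t. Camera axes: x right, y down, z forward; pixel columns grow to the right and rows downward; lengths in m; the calibration is good to about 2 mm. A picture is of the moment at which its call begins: read the wrist's pose just before it. camera_model takes no time and is no camera call; for the wrist camera it gives the pose at the moment of the call.
- job.hand_in(): hands the job in; it is judged then, once.
The state is a dict: "time": time; "q": joint angles; "joint_velocities": joint speeds; "joint_torque": joint torques, N m; "position": TCP position; "tool_rot": TCP orientation; "ft_force": force on the tool from outside, world axes, zero at the start; "moment": the same for the moment, N m; "grip_width": finger opening in m; "grip_force": force on a finger pad.
Only numpy, scipy, OpenCV 4.12 (cv2) and the standard library are available. Lean on these libraries where they do the work, as an engineer would, in place of code of your own. Each camera call takes 0.05 s, during which the arm holds its last target. There are 200 camera calls.

## Working session

There is one attempt and no reset: what is moved stays moved. The work goes in short steps, Python scripts to look and compute and a tool call to move; the robot and the scene stay as the last step left them, time stands still between calls to the robot, and variables do not carry over. Pictures are saved under pics/ and viewed, at most 14 in all, crops included, and the job is handed in when it is done.

Besides the shell and the picture viewer there is one more tool, called after "Call:" by a JSON object that holds its "api" and its "payload", one argument or row to a line. servo_tool: Moves the arm, as the interface text tells. Its arguments: {"type":"object","properties":{"moves":{"type":"string"},"grip_force":{"type":"number"}},"required":["moves"]}

```bash
ls; mkdir -p pics; python3 - <<'E'
from rig import get_obs,cams,job
import cv2,numpy as np
o=get_obs();print(o['time'],o['position'],o['tool_rot'],o['ft_force'])
for n in("scene","side"):
    m=cams.camera_model(n);print(n,m['fx'],m['cx'],m['cy'],(-np.array(m['R']).T@m['t']).round(3),np.array(m['R'])[2].round(2))
    cv2.imwrite(f'pics/{n}0.png',cams.camera(n))
E
```

```text
pics
0.0 [0.26505684 0.56518532 0.22156841] [ 2.17613366e-01  9.76034445e-01 -1.00414008e-03 -4.20119583e-04] [0.26558078 0.62388897 0.10768938]
scene 516.6716080163368 320.83920230297394 197.88001069105223 [1.056 0.619 1.236] [-0.29 -0.44 -0.85]
side 361.70815235187735 312.11205589228354 200.1301717884175 [ 0.493 -0.907  0.86 ] [ 0.1   0.74 -0.66]
```

View pics/scene0.png

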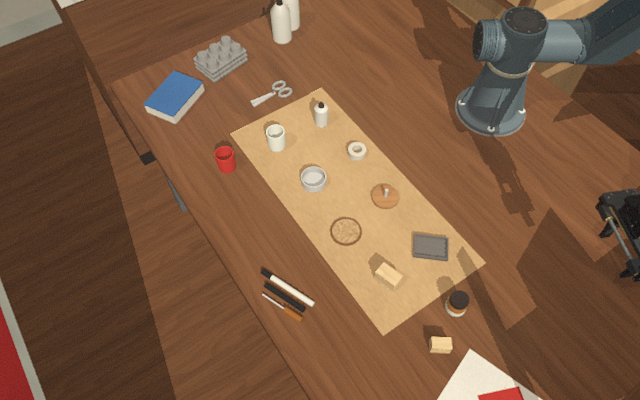

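View pics/side0.png

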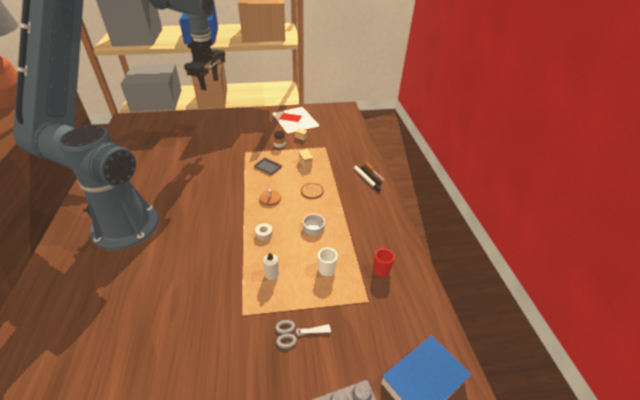

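The scene picture shows these candidates:
- **Cup:** white (276,138); red look-alike (226,160).
- **Box:** (389,275) on the board; smaller look-alike (441,345) beside the ink jar at (457,303).
- **Glue bottle:** (321,115). The big white bottles at (285,20) are decoys.
- **Tape:** (357,150), stand (385,197).
- **Places:** can (314,179), coaster (346,231), tray (430,247).

The side picture shows the same things: cup (327,262), glue (271,267), tape (263,231), stand (270,198), can (314,225), coaster (312,190), box (306,158), tray (268,166).

```bash
cat > h.py <<'E'
from rig import get_obs,cams,job
import cv2,numpy as np
from scipy.spatial.transform import Rotation as Ro
def ray(m,uv):
    R=np.array(m['R']);t=np.array(m['t'])
    d=R.T@np.array([(uv[0]-m['cx'])/m['fx'],(uv[1]-m['cy'])/m['fy'],1]);return -R.T@t,d/np.linalg.norm(d)
def plane(m,uv,z):
    c,d=ray(m,uv);return c+d*(z-c[2])/d[2]
def tri(rs):
    A=sum(np.eye(3)-np.outer(d,d) for c,d in rs);b=sum((np.eye(3)-np.outer(d,d))@c for c,d in rs)
    return np.linalg.solve(A,b)
def proj(m,X):
    p=np.array(m['R'])@X+m['t'];return np.array([m['fx']*p[0]/p[2]+m['cx'],m['fy']*p[1]/p[2]+m['cy']])
def totool(X,o=None):
    "tool-axes shift from the present pose to TCP position X"
    o=o or get_obs();return Ro.from_quat(o['tool_rot']).inv().apply(np.array(X)-o['position'])
E
python3 - <<'E'
from h import *
s=cams.camera_model('scene');d=cams.camera_model('side')
P=dict(cup=((276,130),(327,254)),glue=((320,104),(270,256)),tape=((357,147),(263,229)),stand=((385,197),(270,198)),can=((314,175),(314,220)),coaster=((346,231),(312,190)),box=((389,272),(306,156)),tray=((430,247),(268,166)),ink=((459,297),(279,134)),boxsmall=((441,343),(300,134)))
for k,(a,b) in P.items(): print(k,tri([ray(s,a),ray(d,b)]).round(3),plane(s,a,.03).round(3))
w=cams.camera_model('wrist');o=get_obs();R=Ro.from_quat(o['tool_rot']).as_matrix()
c=-np.array(w['R']).T@w['t'];print('cam in tool',(R.T@(c-o['position'])).round(4),(np.array(w['R'])@R).round(3),w['fx'])
im=cv2.imread('pics/scene0.png');cv2.imwrite('pics/c1.png',cv2.resize(im[90:365,240:500],None,fx=2.15,fy=2.15,interpolation=cv2.INTER_CUBIC))
E
```

```text
cup [ 0.628 -0.259  0.071] [ 0.612 -0.29   0.03 ]
glue [ 0.471 -0.259  0.084] [ 0.444 -0.3    0.03 ]
tape [ 0.45  -0.1    0.029] [ 0.45  -0.099  0.03 ]
stand [0.478 0.074 0.005] [0.49  0.085 0.03 ]
can [ 0.614 -0.085  0.036] [ 0.61  -0.088  0.03 ]
coaster [0.633 0.1   0.006] [0.641 0.11  0.03 ]
box [0.628 0.27  0.041] [0.62  0.267 0.03 ]
tray [0.479 0.265 0.007] [0.489 0.272 0.03 ]
ink [0.533 0.421 0.056] [0.52  0.417 0.03 ]
boxsmall [0.628 0.476 0.016] [0.632 0.477 0.03 ]
cam in tool [ 7.270e-02  1.000e-04 -1.622e-01] [[ 0.     1.     0.   ]
 [-0.965  0.    -0.263]
 [-0.263 -0.     0.965]] 300.4920090798319
```

View pics/c1.png

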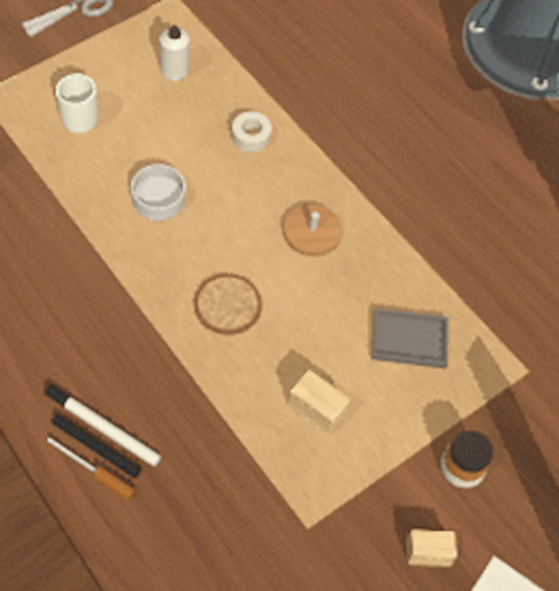

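The crop shows the cup at scene (276,138) is white, not red. The box at (389,275) is the larger wooden one and stands on the board; the smaller one is off it. I'll fly over the box first, then go on to the cup.

Call:
{"api": "servo_tool", "payload": {
  "moves": "-.4 -.12 -.02 0 .087;-.4 -.12 -.02 0 .087;-.4 -.12 -.02 0 .087;-.4 -.12 -.02 0 .087;-.4 -.12 -.02 0 .087;-.4 -.12 -.02 0 .087;-.4 -.12 -.02 0 .087;-.4 -.12 -.02 0 .087;-.4 -.12 -.02 0 .087;-.4 -.12 -.02 0 .087",
  "grip_force": 15
}}

```text
time: 0.93
position: [0.5765, 0.2864, 0.2421]
tool_rot: [0.218, 0.976, -0.0, -0.001]
ft_force: [0.3, 0.2, 0.1]
grip_width: 0.0867
grip_force: 0.0
```

```bash
cat > snap.py <<'E'
import sys,json
from h import *
def snap(name):
    o=get_obs();m=cams.camera_model('wrist');im=cams.camera('wrist')
    cv2.imwrite(f'pics/{name}.png',im)
    json.dump({k:np.array(v).tolist() for k,v in m.items()},open(f'pics/{name}.json','w'))
    return o,m,im
if __name__=='__main__':
    o,m,im=snap(sys.argv[1]);print(o['time'],o['position'].round(4),o['tool_rot'].round(4),o['q'].round(3))
E
python3 snap.py w1
```

```text
0.9333 [0.5765 0.2864 0.2421] [ 2.178e-01  9.760e-01 -2.000e-04 -5.000e-04] [ 0.288  0.534  1.36   0.     1.248 -0.844]
```

View pics/w1.png

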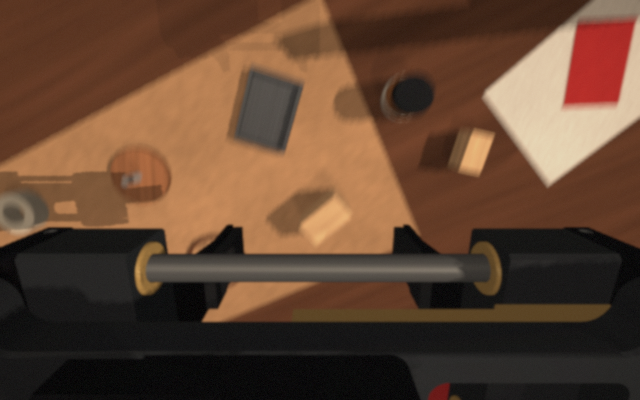

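The wrist picture shows the tray (268,110), the stand (138,175) and the box (326,218), with the lower half hidden by the gripper. The box's seam isn't readable from here, so I'll check it before its own grasp. Next is the cup.

Call:
{"api": "servo_tool", "payload": {
  "moves": "-.348 -.474 .03 0 .087;-.348 -.474 .03 0 .087;-.348 -.474 .03 0 .087;-.348 -.474 .03 0 .087;-.348 -.474 .03 0 .087;-.348 -.474 .03 0 .087;-.348 -.474 .03 0 .087;-.348 -.474 .03 0 .087;-.348 -.474 .03 0 .087;-.348 -.474 .03 0 .087"
}}

```text
time: 1.82
position: [0.6557, -0.1218, 0.2206]
tool_rot: [0.218, 0.976, 0.0, -0.001]
ft_force: [0.8, 0.1, 1.0]
grip_width: 0.0867
grip_force: 0.0
```

Call:
{"api": "servo_tool", "payload": {
  "moves": "-.1 -.138 .01 0 .087;-.1 -.138 .01 0 .087;-.1 -.138 .01 0 .087;-.1 -.138 .01 0 .087;-.1 -.138 .01 0 .087;-.1 -.138 .01 0 .087;-.1 -.138 .01 0 .087"
}}

```text
time: 2.4
position: [0.6872, -0.287, 0.2102]
tool_rot: [0.218, 0.976, 0.001, -0.001]
ft_force: [-0.3, 0.6, -0.0]
grip_width: 0.0872
grip_force: 0.0
```

```bash
python3 snap.py w2
```

```text
2.4 [ 0.6872 -0.287   0.2102] [ 2.181e-01  9.759e-01  8.000e-04 -1.100e-03] [-5.460e-01  7.110e-01  1.100e+00  1.000e-03  1.333e+00 -1.677e+00]
```

View pics/w2.png

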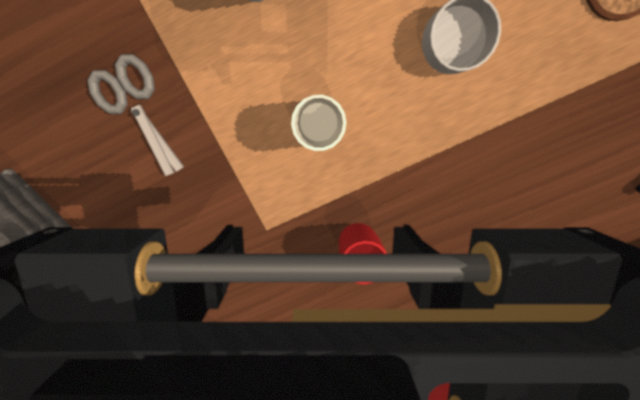

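The wrist picture shows the white cup's rim centred near (319,123) and the can near (461,34). The red cup at (362,240) is off to the outside.

```bash
cat >> h.py <<'E'
import json
def load(n):
    m=json.load(open(f'pics/{n}.json'));return {k:np.array(v) for k,v in m.items()},cv2.imread(f'pics/{n}.png')
def blob(im,lo,hi,near,box=60):
    "HSV mask -> hull ellipse of the blob whose centre is nearest"
    h=cv2.cvtColor(im,cv2.COLOR_BGR2HSV);mk=cv2.inRange(h,np.array(lo),np.array(hi))
    w=np.zeros_like(mk);x,y=map(int,near);w[max(0,y-box):y+box,max(0,x-box):x+box]=255
    mk=cv2.morphologyEx(mk&w,cv2.MORPH_OPEN,np.ones((2,2),np.uint8))
    cs=[c for c in cv2.findContours(mk,cv2.RETR_EXTERNAL,cv2.CHAIN_APPROX_NONE)[0] if cv2.contourArea(c)>40]
    c=cv2.convexHull(max(cs,key=cv2.contourArea));return cv2.fitEllipse(c) if len(c)>5 else None,cv2.boundingRect(c),c[:,0].astype(float)
def circ(m,pts,z):
    "hull pixels on plane z -> circle centre, diameter"
    P=np.array([plane(m,p,z)[:2] for p in pts]);(c,r)=cv2.minEnclosingCircle(P.astype(np.float32));return np.array(c).round(4),round(2*r,4)
E
python3 - <<'E'
from h import *
m,im=load('w2');h=cv2.cvtColor(im,cv2.COLOR_BGR2HSV)
for p in((319,123),(319,97),(345,123),(461,20),(497,34),(400,110)):print(p,h[p[1],p[0]])
e,b,pt=blob(im,(15,0,110),(95,75,255),(319,123),45);print(e,b)
for z in(.06,.069,.08):print(z,circ(m,pt,z))
s=cams.camera_model('scene');ims=cv2.imread('pics/scene0.png')
# scene rim: top ellipse by hand px from crop (78,88)/2.15
u=(240+78/2.15,90+87/2.15);print(u,tri([ray(s,u),ray(m,e[0])]),proj(s,plane(m,e[0],.069)))
print(totool(np.r_[circ(m,pt,.069)[0],.03]))
E
```

```text
(319, 123) [ 19  55 177]
(319, 97) [ 21  52 221]
(345, 123) [ 24  48 234]
(461, 20) [ 16  42 141]
(497, 34) [ 17  42 150]
(400, 110) [ 13 138 205]
((319.1776123046875, 123.27442932128906), (54.8529052734375, 55.87616729736328), 172.51284790039062) (292, 96, 55, 56)
0.06 (array([ 0.63  , -0.2583]), 0.056)
0.069 (array([ 0.6297, -0.2582]), 0.0544)
0.08 (array([ 0.6294, -0.2582]), 0.0524)
(276.27906976744185, 130.46511627906978) [ 0.62822234 -0.25744239  0.07086777] [275.50297217 130.95397001]
[0.06361069 0.0004594  0.18069071]
```

The cup's rim measures 54.4 mm across at z of about 0.070, which agrees with the text, so I'll grasp it.

Call:
{"api": "servo_tool", "payload": {
  "moves": ".0635 .0005 .04 0 .087;.0635 .0005 .04 0 .087;.0635 .0005 .08 0 .087;.0635 .0005 .12 0 .087;.0635 .0005 .15 0 .087;.0635 .0005 .17 0 .087;.0635 .0005 .18 0 .087;.0635 .0005 .18 0 .087;.0635 .0005 .18 0 .087"
}}

```text
time: 3.2
position: [0.6312, -0.259, 0.032]
tool_rot: [0.217, 0.976, -0.0, 0.0]
ft_force: [0.1, 0.1, 0.5]
grip_width: 0.0872
grip_force: 0.0
```

Call:
{"api": "servo_tool", "payload": {
  "moves": "0 0 0 0 .04;0 0 0 0 .04;0 0 0 0 .04;0 0 0 0 .04;0 0 0 0 .04;0 0 0 0 .04;0 0 0 0 .04;0 0 0 0 .04",
  "grip_force": 15
}}

```text
time: 3.87
position: [0.6308, -0.2602, 0.0317]
tool_rot: [0.218, 0.976, -0.0, 0.0]
ft_force: [-1.4, 0.5, 3.6]
grip_width: 0.0545
grip_force: 15.0
```

Call:
{"api": "servo_tool", "payload": {
  "moves": "0 0 -.03 0 .04;0 0 -.06 0 .04;.03 .065 -.1 0 .04;.06 .13 -.1 0 .04;.09 .195 -.1 0 .04;.12 .25 -.1 0 .04;.12 .25 -.1 0 .04;.12 .25 -.1 0 .04;.12 .25 -.1 0 .04;.12 .25 -.1 0 .04"
}}

```text
time: 4.7
position: [0.6264, 0.0244, 0.1309]
tool_rot: [0.215, 0.977, 0.001, -0.002]
ft_force: [-0.3, -0.5, -2.0]
grip_width: 0.0546
grip_force: 15.0
```

```bash
python3 - <<'E'
from h import *
from snap import snap
o,m,im=snap('w3');print(o['time'],o['position'],o['grip_width'],o['ft_force'])
s=cams.camera_model('scene');ims=cv2.imread('pics/scene0.png');h=cv2.cvtColor(ims,cv2.COLOR_BGR2HSV)
print(h[231,346],h[231,333],h[231,325],h[218,346])
for lo,hi in(((0,60,0),(30,255,150)),((0,60,0),(30,255,165)),((0,60,0),(30,255,130))):
    e,b,pt=blob(ims,lo,hi,(346,231),22)
    print(e,b,circ(s,pt,.009))
for k in((314,175),(385,197),(346,231),(430,247),(389,272)): print(k,proj(m,plane(s,k,.02)).round())
E
```

```text
4.7 [0.62639266 0.02443712 0.13092565] 0.054565956068533664 [-0.33088926 -0.5279973  -2.01784303]
[ 17 112 208] [ 17 111 213] [ 17 108 219] [ 14 131 154]Traceback (most recent call last):
  File "<stdin>", line 7, in <module>
  File "h.py", line 26, in blob
    c=cv2.convexHull(max(cs,key=cv2.contourArea));return cv2.fitEllipse(c) if len(c)>5 else None,cv2.boundingRect(c),c[:,0].astype(float)
                     ~~~^^^^^^^^^^^^^^^^^^^^^^^^
ValueError: max() iterable argument is empty
```

View pics/w3.png

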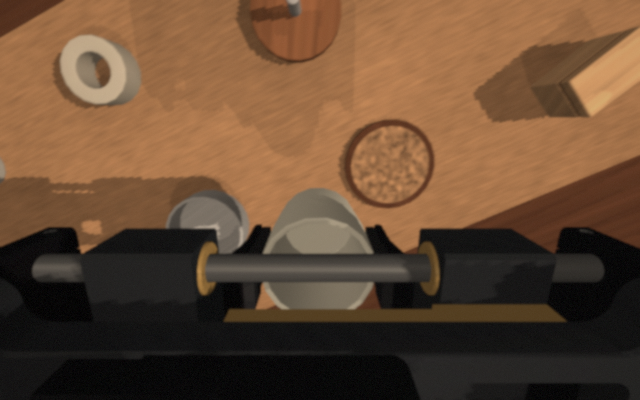

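The picture shows the cup held at (318,255), the coaster ellipse centred at (390,163), the tape (95,70), the stand (295,15), the can (207,225) and the box at the right (600,80).

```bash
python3 - <<'E'
from h import *
m,im=load('w3');s=cams.camera_model('scene')
u=(389.5,163);print(plane(m,u,.009))
print([plane(m,a,.009).round(4) for a in((345,163),(434,163),(390,119.5),(390,207))])
X=tri([ray(s,(240+228/2.15,90+303/2.15)),ray(m,u)]);print(X)
P=plane(m,u,.009)
# cup axis = held midpoint ~ TCP; 
o=get_obs();print(o['position'],o['time'],totool([P[0],P[1],.0317+.005]))
E
```

```text
[0.62924778 0.09874019 0.009     ]
[array([0.6115, 0.0603, 0.009 ]), array([0.647 , 0.1372, 0.009 ]), array([0.592 , 0.1137, 0.009 ]), array([0.6704, 0.0833, 0.009 ])]
[0.63099635 0.0991424  0.00359581]
[0.62709888 0.02114084 0.13084604] 4.75 [0.03045946 0.07134044 0.09419403]
```

Call:
{"api": "servo_tool", "payload": {
  "moves": ".033 .074 0 0 .04;.033 .074 0 0 .04;.033 .074 .02 0 .04;.033 .074 .05 0 .04;.033 .074 .075 0 .04;.033 .074 .085 0 .04;.033 .074 .09 0 .04;.033 .074 .092 0 .04;.033 .074 .093 0 .04;.033 .074 .093 0 .04"
}}

```text
time: 5.58
position: [0.6309, 0.0976, 0.0394]
tool_rot: [0.218, 0.976, 0.0, 0.001]
ft_force: [0.2, -1.0, -1.2]
grip_width: 0.0545
grip_force: 15.0
```

Call:
{"api": "servo_tool", "payload": {
  "moves": "0 0 .001 0 .04;0 0 .001 0 .04;0 0 .002 0 .04;0 0 .002 0 .04"
}}

```text
time: 5.92
position: [0.63, 0.0982, 0.0367]
tool_rot: [0.218, 0.976, 0.0, 0.0]
ft_force: [0.2, 0.9, -0.2]
grip_width: 0.0544
grip_force: 15.0
```

Call:
{"api": "servo_tool", "payload": {
  "moves": "0 0 .001 0 .04;0 0 .001 0 .04;0 0 .001 0 .04"
}}

```text
time: 6.17
position: [0.6301, 0.0982, 0.0367]
tool_rot: [0.218, 0.976, 0.0, 0.0]
ft_force: [-2.9, -1.1, 4.6]
grip_width: 0.0545
grip_force: 15.0
```

Call:
{"api": "servo_tool", "payload": {
  "moves": "0 0 0 0 .087;0 0 0 0 .087;0 0 0 0 .087;0 0 0 0 .087;0 0 0 0 .087;0 0 -.04 0 .087;0 0 -.08 0 .087;0 0 -.12 0 .087;0 0 -.16 0 .087;0 0 -.18 0 .087"
}}

```text
time: 7.0
position: [0.6322, 0.0983, 0.2206]
tool_rot: [0.218, 0.976, 0.001, 0.004]
ft_force: [1.1, -0.4, 0.2]
grip_width: 0.0867
grip_force: 0.0
```

Call:
{"api": "servo_tool", "payload": {
  "moves": "-.0955 -.391 0 0 .087;-.0955 -.391 0 0 .087;-.0955 -.391 0 0 .087;-.0955 -.391 0 0 .087;-.0955 -.391 0 0 .087;-.0955 -.391 0 0 .087;-.0955 -.391 0 0 .087;-.0955 -.391 0 0 .087;-.0955 -.391 0 0 .087;-.0955 -.391 0 0 .087"
}}

```text
time: 7.83
position: [0.549, -0.3004, 0.2152]
tool_rot: [0.219, 0.976, -0.001, 0.0]
ft_force: [0.5, 0.2, -0.9]
grip_width: 0.0874
grip_force: 0.0
```

Call:
{"api": "servo_tool", "payload": {
  "moves": "0 0 0 0 .087;0 0 0 0 .087;0 0 0 0 .087"
}}

```text
time: 8.08
position: [0.5498, -0.2956, 0.2148]
tool_rot: [0.218, 0.976, 0.001, -0.001]
ft_force: [0.4, -0.1, 0.1]
grip_width: 0.0871
grip_force: 0.0
```

```bash
python3 snap.py w4; python3 - <<'E'
from h import *
cv2.imwrite('pics/scene4.png',cams.camera('scene'));a=cv2.imread('pics/scene4.png')[190:270,300:400]
b=cv2.imread('pics/w4.png');a=cv2.resize(a,(300,240));c=np.zeros((400,640,3),np.uint8);c[:]=b;c[160:,340:]=a if 1 else 0
cv2.imwrite('pics/v4.png',c)
E
```

```text
8.0833 [ 0.5498 -0.2956  0.2148] [ 2.178e-01  9.760e-01  6.000e-04 -5.000e-04] [-6.720e-01  5.350e-01  1.442e+00  1.000e-03  1.166e+00 -1.804e+00]
```

View pics/v4.png

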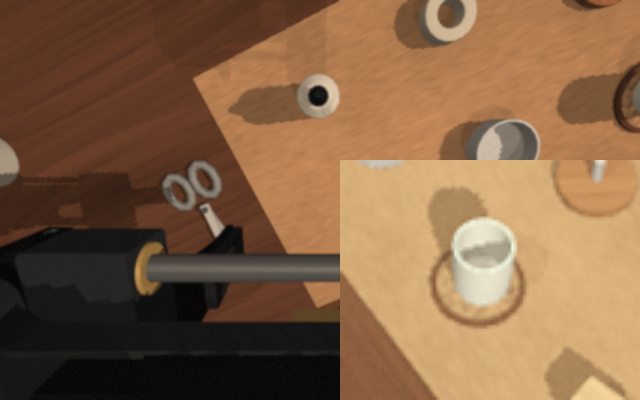

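The inset shows the cup standing upright on the coaster. The wrist view shows the glue bottle at (318,96), with its black nozzle at (318,97), the can at (504,148) and the tape at (448,14).

```bash
python3 - <<'E'
from h import *
m,im=load('w4');s=cams.camera_model('scene')
e,b,pt=blob(im,(0,0,90),(95,80,255),(318,96),35);print(e,b)
for z in(.06,.07):print(z,circ(m,pt,z))
n,bn,pn=blob(im,(0,0,0),(180,255,50),(318,97),14);print(n,bn,circ(m,pn,.085))
print('tip tri',tri([ray(s,(240+174/2.15,90+29/2.15)),ray(m,n[0])]))
c=circ(m,pt,.07)[0]
ec,bc,pc=blob(im,(0,0,70),(180,70,255),(505,150),48);print(ec,bc,circ(m,pc,.032))
print('can tri',tri([ray(s,(240+158/2.15,90+188/2.15)),ray(m,plane and ec[0])]))
e3,b3,p3=blob(load('w2')[1],(0,0,70),(180,70,255),(461,34),48);print('can w2',b3,circ(load('w2')[0],p3,.032),'2-wrist tri',tri([ray(load('w2')[0],e3[0]),ray(m,ec[0])]))
o=get_obs();print(o['position'],totool([*c,.036]),o['time'])
E
```

```text
((318.8543395996094, 96.72339630126953), (41.54197692871094, 43.239524841308594), 5.3658623695373535) (298, 75, 42, 44)
0.06 (array([ 0.4691, -0.2563]), 0.042)
0.07 (array([ 0.4696, -0.2566]), 0.0407)
((318.62689208984375, 96.50325012207031), (17.648582458496094, 18.084505081176758), 176.4904022216797) (310, 88, 18, 18) (array([ 0.4697, -0.257 ]), 0.0167)
tip tri [ 0.4698116  -0.25696081  0.08684197]
((503.7760009765625, 149.79617309570312), (62.165653228759766, 73.96532440185547), 76.67044830322266) (467, 120, 73, 62) (array([ 0.61  , -0.0893]), 0.0834)
can tri [ 0.61290433 -0.08484846  0.02408341]
can w2 (424, 0, 78, 74) (array([ 0.6137, -0.0889]), 0.0801) 2-wrist tri [ 0.61303795 -0.08328738  0.02214878]
[ 0.55018693 -0.29465593  0.21507285] [0.08894917 0.00024956 0.17915796] 8.1833
```

Call:
{"api": "servo_tool", "payload": {
  "moves": ".089 .0003 0 0 .087;.089 .0003 0 0 .087;.089 .0003 .04 0 .087;.089 .0003 .08 0 .087;.089 .0003 .12 0 .087;.089 .0003 .15 0 .087;.089 .0003 .17 0 .087;.089 .0003 .176 0 .087;.089 .0003 .176 0 .087;.089 .0003 .176 0 .087"
}}

```text
time: 9.02
position: [0.4704, -0.2578, 0.0399]
tool_rot: [0.217, 0.976, -0.0, 0.0]
ft_force: [0.0, -0.9, 0.3]
grip_width: 0.0872
grip_force: 0.0
```

Call:
{"api": "servo_tool", "payload": {
  "moves": "0 0 0 0 .03;0 0 0 0 .03;0 0 0 0 .03;0 0 0 0 .03;0 0 0 0 .03;0 0 0 0 .03;0 0 0 0 .03;0 0 0 0 .03",
  "grip_force": 12
}}

```text
time: 9.68
position: [0.4696, -0.2582, 0.0393]
tool_rot: [0.218, 0.976, 0.0, -0.0]
ft_force: [0.7, -0.2, 0.1]
grip_width: 0.0417
grip_force: 9.3
```

Call:
{"api": "servo_tool", "payload": {
  "moves": "0 0 -.02 0 .03;0 0 -.05 0 .03;-.02 .03 -.09 0 .03;-.13 .216 -.1 0 .03;-.13 .216 -.1 0 .03;-.13 .216 -.1 0 .03;-.13 .216 -.1 0 .03;-.13 .216 -.1 0 .03;-.13 .216 -.1 0 .03;-.13 .216 -.1 0 .03"
}}

```text
time: 10.52
position: [0.6827, -0.1147, 0.1392]
tool_rot: [0.215, 0.977, 0.0, 0.002]
ft_force: [1.1, -0.0, -1.6]
grip_width: 0.0418
grip_force: 12.0
```

Call:
{"api": "servo_tool", "payload": {
  "moves": "0 0 0 0 .03;0 0 0 0 .03;0 0 0 0 .03"
}}

```text
time: 10.77
position: [0.6773, -0.1188, 0.1385]
tool_rot: [0.218, 0.976, -0.0, -0.001]
ft_force: [-0.1, -0.3, -1.8]
grip_width: 0.0416
grip_force: 12.0
```

```bash
python3 snap.py w5
```

```text
10.7667 [ 0.6773 -0.1188  0.1385] [ 0.2184  0.9759 -0.     -0.0014] [-0.336  0.705  1.333 -0.     1.107 -1.466]
```

View pics/w5.png

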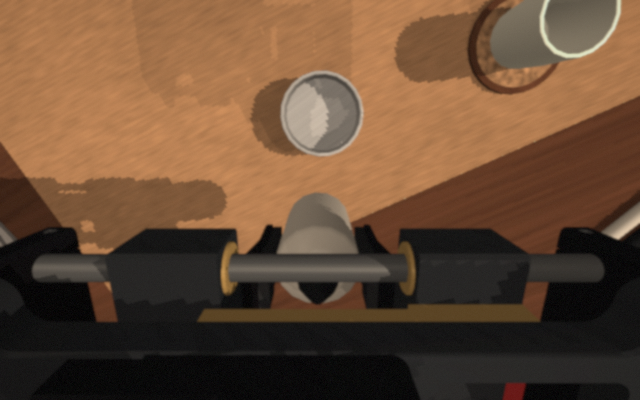

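The can is centred at (322,113) with the bottle held upright below it, and the cup is on its coaster at the top right.

```bash
python3 - <<'E'
from h import *
m,im=load('w5')
e,b,pt=blob(im,(0,0,60),(180,85,255),(322,113),46);print(e,b,circ(m,pt,.032))
P=plane(m,(322,113.3),.032);print(P,[np.linalg.norm(plane(m,a,.032)-plane(m,c,.032)).round(4) for a,c in(((281,113),(363,113)),((322,71),(322,156)))])
m2=load('w2')[0];print(tri([ray(m,(322,113.3)),ray(m2,(462,33))]))
o=get_obs();print(o['position'],o['time'],totool([P[0],P[1],.0435]))
E
```

```text
((322.2830810546875, 113.9261245727539), (83.19468688964844, 85.74401092529297), 3.512646436691284) (281, 71, 84, 86) (array([ 0.6137, -0.0845]), 0.0721)
[ 0.61194953 -0.08398338  0.032     ] [np.float64(0.0707), np.float64(0.0708)]
[ 0.61141458 -0.08390817  0.0243564 ]
[ 0.6775321  -0.11901494  0.1387997 ] 10.8167 [0.07407334 0.00376964 0.09544237]
```

Call:
{"api": "servo_tool", "payload": {
  "moves": ".0735 .0035 0 0 .03;.0735 .0035 0 0 .03;.0735 .0035 .01 0 .03;.0735 .0035 .03 0 .03;.0735 .0035 .06 0 .03;.0735 .0035 .08 0 .03;.0735 .0035 .088 0 .03;.0735 .0035 .092 0 .03;.0735 .0035 .094 0 .03;.0735 .0035 .0945 0 .03"
}}

```text
time: 11.65
position: [0.6147, -0.0842, 0.0454]
tool_rot: [0.218, 0.976, -0.0, 0.001]
ft_force: [1.0, -0.0, -0.7]
grip_width: 0.0415
grip_force: 12.0
```

Call:
{"api": "servo_tool", "payload": {
  "moves": "0 0 .0005 0 .03;0 0 .001 0 .03;0 0 .001 0 .03"
}}

```text
time: 11.9
position: [0.6147, -0.0837, 0.0447]
tool_rot: [0.218, 0.976, -0.0, 0.001]
ft_force: [-0.0, -0.2, -1.8]
grip_width: 0.0419
grip_force: 12.0
```

Call:
{"api": "servo_tool", "payload": {
  "moves": "0 0 .001 0 .03;0 0 .001 0 .03;0 0 .001 0 .03"
}}

```text
time: 12.15
position: [0.6146, -0.0836, 0.0433]
tool_rot: [0.218, 0.976, -0.0, 0.001]
ft_force: [0.1, -0.5, 1.1]
grip_width: 0.0417
grip_force: 12.0
```

Call:
{"api": "servo_tool", "payload": {
  "moves": "0 0 .001 0 .03;0 0 .001 0 .03;0 0 .001 0 .03"
}}

```text
time: 12.4
position: [0.6147, -0.0836, 0.0432]
tool_rot: [0.218, 0.976, -0.0, 0.001]
ft_force: [-0.6, 0.9, 7.0]
grip_width: 0.0417
grip_force: 12.0
```

Call:
{"api": "servo_tool", "payload": {
  "moves": "0 0 -.0005 0 .087;0 0 -.0005 0 .087;0 0 -.0005 0 .087;0 0 -.0005 0 .087;0 0 -.0005 0 .087;0 0 -.03 0 .087;0 0 -.07 0 .087;0 0 -.11 0 .087;0 0 -.14 0 .087;0 0 -.15 0 .087"
}}

```text
time: 13.23
position: [0.6169, -0.0844, 0.1972]
tool_rot: [0.218, 0.976, -0.0, 0.005]
ft_force: [-0.0, 0.8, -0.0]
grip_width: 0.0864
grip_force: 0.0
```

Call:
{"api": "servo_tool", "payload": {
  "moves": ".053 -.085 0 0 .087;.053 -.085 0 0 .087;.053 -.085 0 0 .087;.053 -.085 0 0 .087;.053 -.085 0 0 .087;.053 -.085 0 0 .087"
}}

```text
time: 13.73
position: [0.5307, -0.1379, 0.1915]
tool_rot: [0.218, 0.976, 0.0, 0.0]
ft_force: [0.3, 0.2, -0.5]
grip_width: 0.0871
grip_force: 0.0
```

```bash
python3 - <<'E'
from h import *
from snap import snap
o,m,im=snap('w6');print(o['time'],o['position'])
s=cams.camera_model('scene');sc=cams.camera('scene');cv2.imwrite('pics/scene6.png',sc)
c=im.copy();c[160:,340:]=cv2.resize(sc[130:210,265:365],(300,240));cv2.imwrite('pics/v6.png',c)
u=proj(m,np.array([.45,-.1,.028]));print(u)
e,b,pt=blob(im,(0,0,90),(95,85,255),u,60);print(e,b,circ(m,pt,.028),circ(m,pt,.016))
E
```

```text
13.7333 [ 0.53069729 -0.13790572  0.19147543]
[317.63482083  97.8721097 ]
((321.3561706542969, 97.47148895263672), (50.91924285888672, 53.093692779541016), 2.125364065170288) (296, 71, 51, 53) (array([ 0.4518, -0.0965]), 0.0529) (array([ 0.4513, -0.0962]), 0.0549)
```

View pics/v6.png

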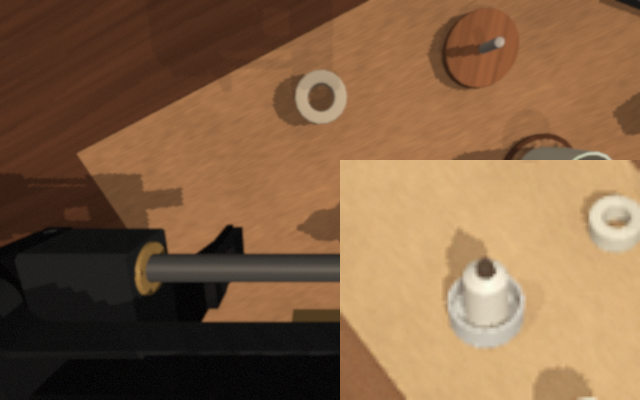

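The inset shows the bottle standing in the can. The tape is at (321,97), measuring 52.9 mm across at z = 0.028, and the stand with its pin is at (481,47), pin top (499,42).

Call:
{"api": "servo_tool", "payload": {
  "moves": ".089 .004 .02 0 .087;.089 .004 .04 0 .087;.089 .004 .07 0 .087;.089 .004 .11 0 .087;.089 .004 .14 0 .087;.089 .004 .16 0 .087;.089 .004 .172 0 .087;.089 .004 .18 0 .087;.089 .004 .18 0 .087;.089 .004 .18 0 .087"
}}

```text
time: 14.67
position: [0.4517, -0.0963, 0.0115]
tool_rot: [0.217, 0.976, 0.0, 0.0]
ft_force: [-0.4, -0.4, -0.2]
grip_width: 0.0867
grip_force: 0.0
```

```bash
python3 - <<'E'
from h import *
m,im=load('w6');m3,im3=load('w3');s=cams.camera_model('scene')
print('tape',tri([ray(s,(357.2,148.7)),ray(m,(321.3,97.5))]))
# pin top & base, two wrist views
e,b,pt=blob(im,(0,100,40),(14,255,255),(481,47),45);print(e,b)
print('base',plane(m,(481,48),.016),'pin top',plane(m,(499.5,42.5),.046), 'scene pin',tri([ray(m,(499.5,42.5)),ray(s,(240+315/2.15,90+214/2.15))]))
o=get_obs();print(o['position'],totool([.4518,-.0965,.0065]))
E
```

```text
tape [ 0.45111824 -0.09630503  0.02539544]
None (437, 3, 90, 90)
base [0.47662442 0.07277604 0.016     ] pin top [0.47837988 0.07378715 0.046     ] scene pin [0.47847193 0.07449091 0.04475991]
[ 0.45167978 -0.09633245  0.0115246 ] [-0.00017991 -0.00010088  0.0050246 ]
```

Call:
{"api": "servo_tool", "payload": {
  "moves": "0 0 .005 0 .087;0 0 .005 0 .087;0 0 .005 0 .045;0 0 .005 0 .045;0 0 .005 0 .045;0 0 .005 0 .045;0 0 .005 0 .045;0 0 .005 0 .045;0 0 .005 0 .045",
  "grip_force": 12
}}

```text
time: 15.42
position: [0.4511, -0.0966, 0.0069]
tool_rot: [0.218, 0.976, -0.0, 0.0]
ft_force: [-0.3, -0.6, 1.7]
grip_width: 0.0539
grip_force: 12.0
```

Call:
{"api": "servo_tool", "payload": {
  "moves": "0 0 -.02 0 .045;0 0 -.05 0 .045;0 0 -.08 0 .045;-.03 .166 -.1 0 .045;-.03 .166 -.1 0 .045;-.03 .166 -.1 0 .045;-.03 .166 -.1 0 .045;-.03 .166 -.1 0 .045;-.03 .166 -.1 0 .045;-.03 .166 -.1 0 .045"
}}

```text
time: 16.25
position: [0.5475, 0.0412, 0.1062]
tool_rot: [0.217, 0.976, -0.0, -0.001]
ft_force: [-0.4, -0.4, -1.8]
grip_width: 0.0536
grip_force: 12.0
```

Call:
{"api": "servo_tool", "payload": {
  "moves": "0 0 0 0 .045;0 0 0 0 .045"
}}

```text
time: 16.42
position: [0.5473, 0.0398, 0.1062]
tool_rot: [0.219, 0.976, -0.0, -0.001]
ft_force: [-0.4, -0.2, -0.9]
grip_width: 0.054
grip_force: 12.0
```

```bash
python3 snap.py w7
```

```text
16.4167 [0.5473 0.0398 0.1062] [ 2.186e-01  9.758e-01 -3.000e-04 -1.200e-03] [-0.131  0.593  1.726 -0.     0.825 -1.261]
```

View pics/w7.png

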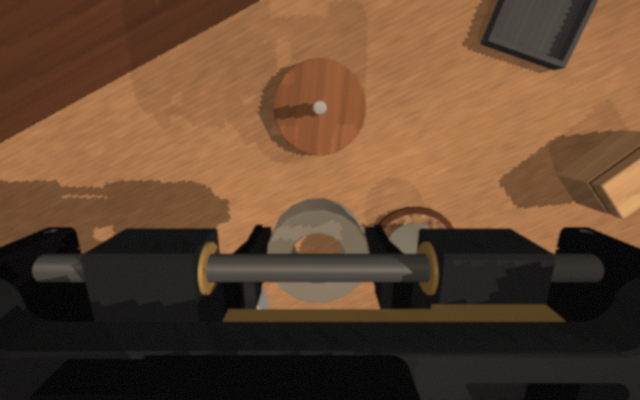

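The picture shows the pin top at (320,107), in the middle of the base (320,106), with the roll level in the fingers. The box at the right shows a dark seam just under its top face near (597,187), so it looks right way up.

```bash
python3 - <<'E'
from h import *
m,im=load('w7');m6,_=load('w6')
print(plane(m,(319.8,107.3),.046),plane(m,(319.8,106.3),.016),'two-view',tri([ray(m,(319.8,107.3)),ray(m6,(499.5,42.5))]))
P=(plane(m,(319.8,107.3),.046)+plane(m,(319.8,106.3),.016))/2
o=get_obs();print(P,o['position'],totool([P[0],P[1],.0065+.012]))
E
```

```text
[0.47760995 0.07429452 0.046     ] [0.47631838 0.07508508 0.016     ] two-view [0.47800391 0.07426002 0.04528126]
[0.47696417 0.0746898  0.031     ] [0.54760218 0.03974386 0.1063252 ] [0.07864234 0.00152906 0.08796168]
```

Call:
{"api": "servo_tool", "payload": {
  "moves": ".0785 .0015 0 0 .045;.0785 .0015 0 0 .045;.0785 .0015 .01 0 .045;.0785 .0015 .03 0 .045;.0785 .0015 .05 0 .045;.0785 .0015 .07 0 .045;.0785 .0015 .078 0 .045;.0785 .0015 .082 0 .045;.0785 .0015 .084 0 .045;.0785 .0015 .085 0 .045"
}}

```text
time: 17.3
position: [0.4786, 0.0753, 0.022]
tool_rot: [0.218, 0.976, 0.0, 0.0]
ft_force: [0.6, -0.1, -0.9]
grip_width: 0.0541
grip_force: 12.0
```

Call:
{"api": "servo_tool", "payload": {
  "moves": "0 0 .001 0 .045;0 0 .001 0 .045;0 0 .0015 0 .045"
}}

```text
time: 17.55
position: [0.4789, 0.0757, 0.0209]
tool_rot: [0.218, 0.976, 0.0, 0.001]
ft_force: [-0.9, 0.4, -1.5]
grip_width: 0.0538
grip_force: 12.0
```

Call:
{"api": "servo_tool", "payload": {
  "moves": "0 0 .001 0 .045;0 0 .001 0 .045;0 0 .001 0 .045"
}}

```text
time: 17.8
position: [0.4784, 0.0757, 0.0194]
tool_rot: [0.218, 0.976, 0.0, 0.0]
ft_force: [-0.0, 0.4, -0.3]
grip_width: 0.0537
grip_force: 12.0
```

Call:
{"api": "servo_tool", "payload": {
  "moves": "0 0 .001 0 .045;0 0 .001 0 .045;0 0 .001 0 .045"
}}

```text
time: 18.05
position: [0.4785, 0.0757, 0.0188]
tool_rot: [0.218, 0.976, 0.0, 0.0]
ft_force: [-0.7, -0.1, 5.2]
grip_width: 0.0537
grip_force: 12.0
```

Call:
{"api": "servo_tool", "payload": {
  "moves": "0 0 0 0 .087;0 0 0 0 .087;0 0 0 0 .087;0 0 0 0 .087;0 0 0 0 .087;0 0 -.03 0 .087;0 0 -.07 0 .087;0 0 -.11 0 .087;0 0 -.15 0 .087;0 0 -.19 0 .087"
}}

```text
time: 18.88
position: [0.4776, 0.0757, 0.2099]
tool_rot: [0.218, 0.976, -0.0, -0.0]
ft_force: [1.2, 0.7, -0.8]
grip_width: 0.0869
grip_force: 0.0
```

Call:
{"api": "servo_tool", "payload": {
  "moves": "-.142 .239 0 0 .087;-.142 .239 0 0 .087;-.142 .239 0 0 .087;-.142 .239 0 0 .087;-.142 .239 0 0 .087;-.142 .239 0 0 .087;-.142 .239 0 0 .087;-.142 .239 0 0 .087;-.142 .239 0 0 .087;-.142 .239 0 0 .087"
}}

```text
time: 19.72
position: [0.7071, 0.2313, 0.2071]
tool_rot: [0.218, 0.976, -0.001, -0.001]
ft_force: [-0.8, -0.3, -0.0]
grip_width: 0.0869
grip_force: 0.0
```

```bash
python3 - <<'E'
from h import *
from snap import snap
o,m,im=snap('w8');print(o['time'],o['position'],o['q'].round(2))
sc=cams.camera('scene');cv2.imwrite('pics/scene8.png',sc)
c=im.copy();c[200:,340:]=cv2.resize(sc[160:227,340:440],(300,200));cv2.imwrite('pics/v8.png',c)
E
```

```text
19.7167 [0.70714519 0.23134553 0.20714289] [ 0.17  0.71  1.1  -0.    1.33 -0.97]
```

View pics/v8.png

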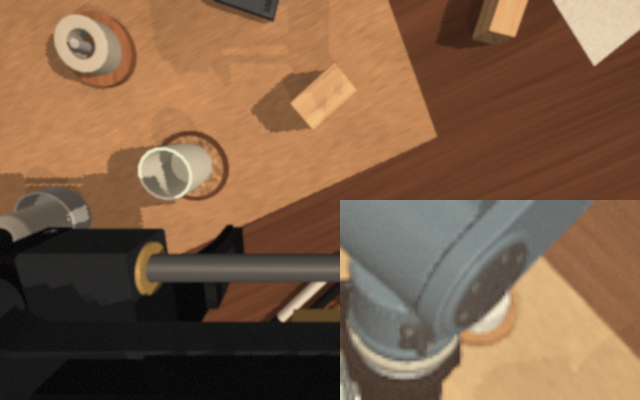

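The tape is over its pin at (80,43) and the cup stands on the coaster. The box top is the quadrilateral (343,65), (356,92), (312,129), (291,102). I'll check its seam in earlier views and measure it.

```bash
python3 - <<'E'
from h import *
m,im=load('w8');m7,im7=load('w7');m3,im3=load('w3');s=cams.camera_model('scene')
a=cv2.resize(im3[10:130,500:640],(420,360),interpolation=cv2.INTER_CUBIC)
b=cv2.resize(im7[110:230,540:640],(300,360),interpolation=cv2.INTER_CUBIC)
c=cv2.resize(cv2.imread('pics/scene0.png')[250:300,365:415],(220,220),interpolation=cv2.INTER_CUBIC)
d=cv2.resize(im[50:150,270:370],(220,220),interpolation=cv2.INTER_CUBIC)
f=np.zeros((580,720,3),np.uint8);f[:360,:420]=a;f[:360,420:]=b;f[360:,:220]=c;f[360:,220:440]=d
cv2.imwrite('pics/v9.png',f)
h=cv2.cvtColor(im,cv2.COLOR_BGR2HSV);print(h[97,323],h[70,370],h[110,300],h[130,330])
px=[(343,65),(356,92),(312,129),(291,102)]
for z in(.04,.049):
    P=np.array([plane(m,p,z)[:2] for p in px]);print(z,P.round(4).tolist(),P.mean(0).round(4),np.linalg.norm(np.roll(P,-1,0)-P,axis=1).round(4))
# height from scene & wrist: top centre
print(tri([ray(m,np.mean(px,0)),ray(s,(240+320/2.15,90+394/2.15))]))
E
```

```text
[ 14 129 213] [ 13 139 195] [ 15 127 227] [ 13 138 190]
0.04 [[0.6078, 0.3059], [0.6373, 0.3076], [0.6518, 0.2502], [0.6175, 0.2421]] [0.6286 0.2765] [0.0295 0.0593 0.0352 0.0646]
0.049 [[0.6088, 0.3048], [0.6374, 0.3064], [0.6515, 0.2505], [0.6182, 0.2427]] [0.629  0.2761] [0.0287 0.0576 0.0343 0.0628]
[0.62937685 0.27588909 0.05018513]
```

View pics/v9.png

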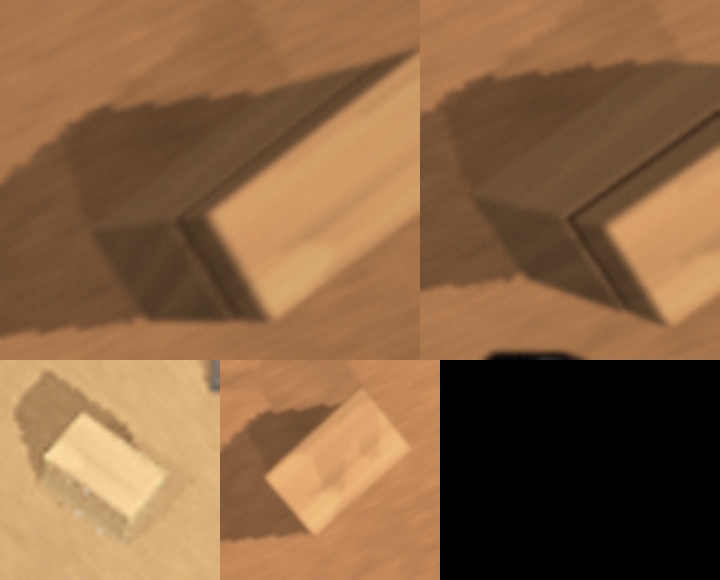

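The seam lies just under the top face, so the box stands right way up with its top at z of about 0.049.

```bash
python3 - <<'E'
from h import *
m,im=load('w8');s=cams.camera_model('scene')
px=[(335.5,64.1),(356.8,89.5),(313.2,129.1),(290.9,103.2)]
P=np.array([plane(m,p,.049)[:2] for p in px]);print(P.round(4).tolist(),np.linalg.norm(np.roll(P,-1,0)-P,axis=1).round(4))
c=P.mean(0);L=(P[1]+P[0]-P[2]-P[3]);print('c',c,'yaw long',np.degrees(np.arctan2(L[1],L[0])))
cs=np.array([240,90]);q=[(373,304),(448,311),(445,367),(370,362)]
T=np.array([plane(s,cs+np.array(a)/2.15,.016)[:2] for a in q]);print('tray',T.round(4).tolist(),T.mean(0),np.linalg.norm(np.roll(T,-1,0)-T,axis=1).round(4))
l=T[1]+T[2]-T[0]-T[3];w=T[3]+T[2]-T[0]-T[1];print([np.degrees(np.arctan2(v[1],v[0])) for v in(l,w)])
o=get_obs();x=Ro.from_quat(o['tool_rot']).as_matrix();print('tool x,y deg',[np.degrees(np.arctan2(x[1,i],x[0,i])) for i in(0,1)],o['position'],totool([*c,.023]))
E
```

```text
[[0.6049, 0.2984], [0.6356, 0.3081], [0.6522, 0.2516], [0.6192, 0.2421]] [0.0322 0.0589 0.0343 0.0581]
c [0.62795208 0.27503598] yaw long 105.32878856910365
tray [[0.4882, 0.2076], [0.4182, 0.2678], [0.4723, 0.323], [0.5422, 0.2668]] [0.48020208 0.26628945] [0.0924 0.0773 0.0897 0.0801]
[np.float64(140.19519778388306), np.float64(46.603923211696845)]
tool x,y deg [np.float64(154.82111105927208), np.float64(64.82121359543083)] [0.70714758 0.23087137 0.20806172] [0.09019589 0.00650689 0.18518273]
```

Call:
{"api": "servo_tool", "payload": {
  "moves": ".09 .0065 0 49.5 .087;.09 .0065 0 49.5 .087;.09 .0065 0 49.5 .087;.09 .0065 .02 49.5 .087;.09 .0065 .04 49.5 .087;.09 .0065 .06 49.5 .087;.09 .0065 .08 49.5 .087;.09 .0065 .1 49.5 .087;.09 .0065 .1 49.5 .087;.09 .0065 .1 49.5 .087"
}}

```text
time: 20.65
position: [0.6284, 0.2749, 0.1078]
tool_rot: [0.606, 0.795, -0.001, -0.001]
ft_force: [0.1, -0.3, 0.4]
grip_width: 0.0871
grip_force: 0.0
```

```bash
python3 - <<'E'
from h import *
from snap import snap
o,m,im=snap('w10');x=Ro.from_quat(o['tool_rot']).as_matrix();print(o['time'],o['position'],[np.degrees(np.arctan2(x[1,i],x[0,i])) for i in(0,1)],totool([.628,.275,.023],o))
E
```

```text
20.65 [0.62838086 0.27491239 0.10782278] [np.float64(105.33817807114775), np.float64(15.33818056426908)] [ 1.83980766e-04 -9.48014550e-05  8.48234312e-02]
```

Aligned and spun the right way. Descend and close.

Call:
{"api": "servo_tool", "payload": {
  "moves": "0 0 .035 0 .087;0 0 .065 0 .087;0 0 .08 0 .087;0 0 .0845 0 .087;0 0 .0845 0 .087;0 0 .0845 0 .087"
}}

```text
time: 21.2
position: [0.6311, 0.2762, 0.0254]
tool_rot: [0.606, 0.795, 0.001, 0.001]
ft_force: [0.8, 0.1, 0.4]
grip_width: 0.0872
grip_force: 0.0
```

Call:
{"api": "servo_tool", "payload": {
  "moves": "0 0 0 0 .026;0 0 0 0 .026;0 0 0 0 .026;0 0 0 0 .026;0 0 0 0 .026;0 0 0 0 .026;0 0 0 0 .026;0 0 0 0 .026;0 0 0 0 .026",
  "grip_force": 12
}}

```text
time: 21.95
position: [0.6294, 0.2758, 0.0236]
tool_rot: [0.606, 0.795, -0.0, -0.0]
ft_force: [-1.0, 0.1, 0.0]
grip_width: 0.036
grip_force: 12.0
```

Call:
{"api": "servo_tool", "payload": {
  "moves": "0 0 -.02 0 .026;0 0 -.05 0 .026;0 0 -.08 -5 .026;-.037 -.102 -.1 -33 .026;-.037 -.102 -.1 -33 .026;-.037 -.102 -.1 -33 .026;-.037 -.102 -.1 -33 .026;-.037 -.102 -.1 -33 .026;-.037 -.102 -.1 -33 .026;-.037 -.102 -.1 -33 .026"
}}

```text
time: 22.78
position: [0.5424, 0.2135, 0.1238]
tool_rot: [0.357, 0.934, 0.0, 0.001]
ft_force: [-0.0, 0.2, -1.2]
grip_width: 0.0362
grip_force: 12.0
```

Call:
{"api": "servo_tool", "payload": {
  "moves": "0 0 0 0 .026;0 0 0 0 .026"
}}

```text
time: 22.95
position: [0.5418, 0.2136, 0.1234]
tool_rot: [0.356, 0.935, 0.0, 0.0]
ft_force: [-0.7, -0.5, -0.9]
grip_width: 0.0363
grip_force: 12.0
```

```bash
python3 snap.py w11
```

```text
22.95 [0.5418 0.2136 0.1234] [3.557e-01 9.346e-01 1.000e-04 1.000e-04] [ 0.184  0.601  1.631  0.     0.91  -0.66 ]
```

View pics/w11.png

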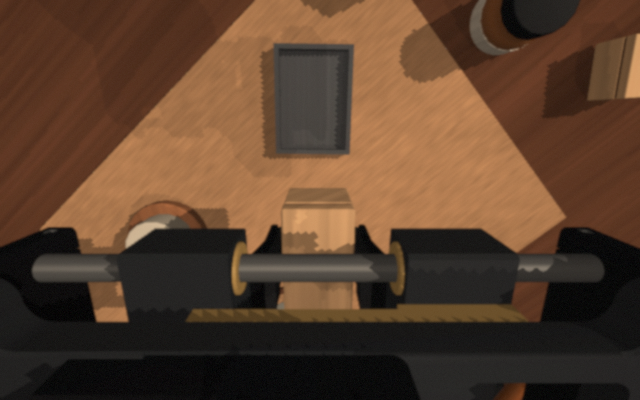

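The tray's outline runs (274,44)–(353,45)–(351,154)–(274,152), nearly parallel with the held box (318,230). The ink jar is clear, at (520,20).

```bash
python3 - <<'E'
from h import *
m,im=load('w11');h=cv2.cvtColor(im,cv2.COLOR_BGR2HSV)
mk=cv2.inRange(h,np.array((0,0,0)),np.array((180,95,130)));mk[:,:262]=0;mk[:,364:]=0;mk[165:]=0
mk=cv2.morphologyEx(mk,cv2.MORPH_OPEN,np.ones((5,5)));c=max(cv2.findContours(mk,0,1)[0],key=cv2.contourArea)
P=np.array([plane(m,p,.016)[:2] for p in c[:,0].astype(float)]);r=cv2.minAreaRect((P*1000).astype(np.float32));print(cv2.boundingRect(c),r)
q=[(274,44),(353.5,44.5),(351,154),(273.5,152)]
T=np.array([plane(m,a,.016)[:2] for a in q]);print(T.mean(0),np.linalg.norm(np.roll(T,-1,0)-T,axis=1).round(4))
l=T[0]+T[1]-T[2]-T[3];print('long',np.degrees(np.arctan2(l[1],l[0])))
s=cams.camera_model('scene');print('height',tri([ray(s,(240+409/2.15,90+336/2.15)),ray(m,np.mean(q,0))]))
o=get_obs();x=Ro.from_quat(o['tool_rot']).as_matrix();print('tool x',np.degrees(np.arctan2(x[1,0],x[0,0])),o['position'],totool([*T.mean(0),.0276],o))
E
```

```text
(274, 44, 79, 110) ((476.2193603515625, 265.89019775390625), (65.63472747802734, 89.25882720947266), 47.868988037109375)
[0.4764547  0.26605521] [0.065  0.0893 0.0694 0.088 ]
long 137.27907304456622
height [0.47572603 0.26603912 0.00822732]
tool x 138.33314200943465 [0.54161669 0.21349746 0.12334583] [ 0.08361195 -0.00405419  0.09575109]
```

Call:
{"api": "servo_tool", "payload": {
  "moves": ".0835 -.004 0 .5 .026;.0835 -.004 0 .5 .026;.0835 -.004 .01 .5 .026;.0835 -.004 .03 .5 .026;.0835 -.004 .06 .5 .026;.0835 -.004 .08 .5 .026;.0835 -.004 .088 .5 .026;.0835 -.004 .091 .5 .026;.0835 -.004 .093 .5 .026;.0835 -.004 .0935 .5 .026"
}}

```text
time: 23.83
position: [0.4769, 0.2658, 0.0307]
tool_rot: [0.36, 0.933, 0.0, 0.001]
ft_force: [0.3, 0.1, -0.2]
grip_width: 0.0356
grip_force: 12.0
```

Call:
{"api": "servo_tool", "payload": {
  "moves": "0 0 .0005 0 .026;0 0 .001 0 .026;0 0 .001 0 .026"
}}

```text
time: 24.08
position: [0.4767, 0.2658, 0.0301]
tool_rot: [0.36, 0.933, 0.001, 0.001]
ft_force: [-0.7, 0.1, -0.6]
grip_width: 0.0359
grip_force: 12.0
```

Call:
{"api": "servo_tool", "payload": {
  "moves": "0 0 .001 0 .026;0 0 .001 0 .026;0 0 .001 0 .026"
}}

```text
time: 24.33
position: [0.4762, 0.2656, 0.0284]
tool_rot: [0.36, 0.933, 0.0, 0.0]
ft_force: [-0.1, 0.6, -0.1]
grip_width: 0.0363
grip_force: 12.0
```

Call:
{"api": "servo_tool", "payload": {
  "moves": "0 0 .001 0 .026;0 0 .001 0 .026;0 0 .001 0 .026"
}}

```text
time: 24.58
position: [0.4763, 0.2657, 0.0276]
tool_rot: [0.36, 0.933, 0.0, 0.0]
ft_force: [0.2, 0.2, 3.2]
grip_width: 0.036
grip_force: 12.0
```

Call:
{"api": "servo_tool", "payload": {
  "moves": "0 0 0 0 .087;0 0 0 0 .087;0 0 0 0 .087;0 0 0 0 .087;0 0 0 0 .087;0 0 0 0 .087;0 0 -.03 0 .087;0 0 -.07 0 .087;0 0 -.11 0 .087;0 0 -.15 0 .087"
}}

```text
time: 25.42
position: [0.4755, 0.2654, 0.1785]
tool_rot: [0.36, 0.933, -0.0, -0.001]
ft_force: [-0.1, -0.4, 0.1]
grip_width: 0.0857
grip_force: 0.0
```

Call:
{"api": "servo_tool", "payload": {
  "moves": ".1 .17 -.04 0 .087;.1 .17 -.04 0 .087;.1 .17 -.04 0 .087;.1 .17 -.04 0 .087;.1 .17 -.04 0 .087;.1 .17 -.04 0 .087;.1 .17 -.04 0 .087;.1 .17 -.04 0 .087"
}}

```text
time: 26.08
position: [0.5151, 0.458, 0.2163]
tool_rot: [0.359, 0.933, -0.001, -0.001]
ft_force: [0.6, 0.3, 0.4]
grip_width: 0.0871
grip_force: 0.0
```

```bash
python3 - <<'E'
from h import *
o=get_obs();print(o['time'],o['position'])
im=cams.camera('scene');cv2.imwrite('pics/fin.png',cv2.resize(im[85:365,225:505],(590,590),interpolation=cv2.INTER_CUBIC))
E
```

```text
26.0833 [0.51512004 0.4580222  0.21631737]
```

View pics/fin.png

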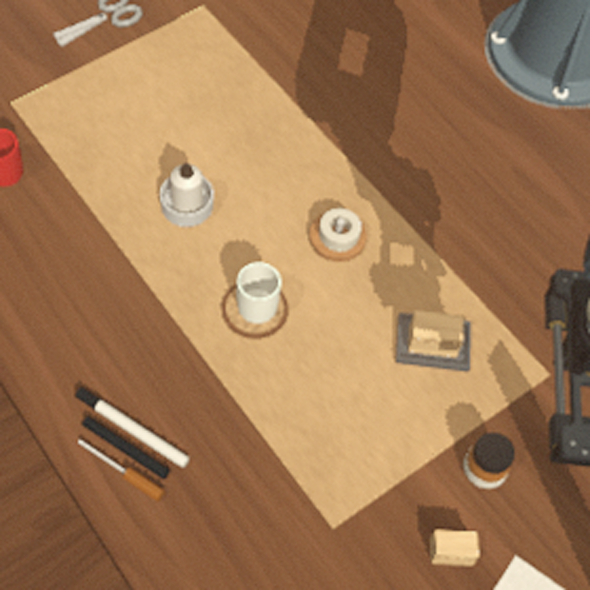

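The final picture shows the cup on the coaster (258,300), the bottle in the can (187,195), the tape on its pin (340,230) and the box flat and lengthwise in the tray (435,340). The ink jar and scissors haven't moved, so I'm handing in.

```bash
python3 -c "
from rig import job
print(job.hand_in())"
```

```text
the job is handed in; nothing more can be done
None
```

The job is handed in at about 26 s: the cup is on the coaster, the glue bottle in the can, the tape roll over its pin and the wooden box right way up in the tray, placed in that order, with the ink jar and scissors untouched.

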